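# Level the props display shelf

### The arm

A 7-joint arm with a two-finger parallel gripper is mounted at the origin on the work surface. World frame = base frame: x ahead of the robot, y to its left, z up, the work surface at z = 0. Lengths are in m, angles in rad, forces in N, time in s.
With the tool pointing down it reaches from about 0.425 to 0.875 m from the base axis. Payload 4.7 kg.
Tool frame: the origin (TCP) lies at the centre of the arm's flange, where the gripper is bolted on; the fingertips stand 173 mm ahead of it and the grasp point (between the pads) lies 155 mm ahead of it (ctrl.grip_point_offset is the distance from the TCP to the grasp point, in m); z points along the fingers, y is the direction in which the jaws open and shut (so a half turn about z gives the same grasp; the last joint's range is limited). The gripper opens to 85 mm and grips with 20 to 120 N. Pads are 22 mm wide; open, the fingers measure 114 mm over their backs; the gripper's body (76 mm by 85 mm) begins 54 mm behind the grasp point. The pads swing forward as they close: fully open they stand 13 mm farther back than shut.
Start: joints at [1.148, 0.321, -0.07, 1.45, 0.023, 1.371, -0.057], TCP at [0.275, -0.589, 0.405] pointing down, gripper open.
Joint ranges: [-2.86, 2.86], [-0.3, 2.09], [-1.38, 1.24], [0.06, 2.45], [-1.56, 4.7], [0.09, 2.05], [-2.69, 2.69]. Speed limits (rad/s): [2.57, 2.57, 3.14, 3.14, 3.14, 3.14, 3.14].

### API

Orientations are given as a rotation vector (axis times angle).
In Python, from workcell import monitor, imaging, ctrl, cut_out gives the robot as it stands.
- The arm moves only by the tool servo_tool, never from a script. Its argument "motion" is a list that holds one entry, the list of rows, each a list of 5 numbers: the shift along the tool's x, y, z in cm, then the turn about the tool's z in degrees, then the gripper command: -1 is fully open, 1 is shut, values between are in proportion. A call has 1 to 10 rows; each row shifts and turns the commanded pose from where the row before left it, along the tool's axes as they then stand; what a row does not reach is not made up. A row lasts 1/8 s, in which the tool goes at most 62.5 mm and 10.7 degrees, less where a joint would pass 70% of its speed; a pose out of reach is approached as far as the arm can. A call is refused whole if a number of a shift passes 6.25 or a number of a turn 10.7, either way. A call with a gripper value outside its range is refused whole. The fingers move at their own pace and stop on an object; "newtons" is the grip in N (left out, the last holds). Time passes only in rows, so rows that do not move let the fingers close. It gives the time, the measured TCP pose, the force and the opening at its end, in the units of the state.
- monitor.read_state(): the state, without advancing time (a new reading comes with each control period).
- imaging.get_image(name): name is "scene" or "top" or "wrist"; returns the picture (384x512x3 uint8, blue, green, red); there is no depth.
- imaging.camera_model(name): a dict with "mtx" (3x3 intrinsics, pixels), "T" (4x4, takes a point from camera to world coordinates). Camera axes: x right, y down, z forward; pixel columns grow to the right and rows downward; lengths in m; the calibration is good to about 2 mm. The wrist camera is an equidistant fisheye: a pixel r from the principal point sees the ray r / f radians off the axis. A picture is of the moment at which its call begins: read the wrist's pose just before it. camera_model takes no time and is no camera call; for the wrist camera it gives the pose at the moment of the call.
- ctrl.hand_in(): hands the job in, once; it reports no verdict.
Trained networks look in the newest picture that a camera, given by its name, has taken for a name from the list of things; names that differ only in an ending like _2 or _b are one class to them, and where a whole thing is asked for, a point or a joint stands for the part that bears it (a point fixed in the world has none). Each returns a list of dicts, best first, with "confidence" (0 to 1); they miss things now and then, are a little off and sometimes report something else, mostly with a low value. They report only what shows in the picture. A call takes as long as a camera call. They do not tell look-alikes from the thing itself.
- cut_out(name, camera): "pixels" (384x512 bool, what is visible of it) and "box" ([left, top, right, bottom] in pixels, round what is visible of it).
The state is a dict: "t": time; "joint_positions": joint angles; "qvel": joint speeds; "tau": joint torques, N m; "eef_pos": TCP position; "orientation": TCP orientation; "ft_force": force on the tool from outside, world axes, zero at the start; "torque": the same for the moment, N m; "finger_gap": opening from 0.0 (shut) to 1.0 (fully open).
Only numpy, scipy, OpenCV 4.12 (cv2) and the standard library are available. Lean on these libraries where they do the work, as an engineer would, in place of code of your own. Each camera call takes 0.05 s, during which the arm holds its last target.

### The job

The spirit level has fallen over on the props table: stand it upright, dial up, on the sprung display shelf and let go of it. Then grip the shelf's knob, press that end of the shelf down until its foot is firmly on the rubber rest, turn the knob until the bubble is centred in the ring, and finish still gripping and pressing the knob with the bubble centred; leave the other props alone.

Things in the scene. Friction and masses are not known exactly. Their poses are not given: they have to be found in the camera images.
- level_mid (a point): Centre of the spirit level: a square aluminium post 100 mm long, 40 x 40 mm in section, with 44 x 44 x 12 mm end plates (dark steel base plate), 0.22 kg +-20 %. Its x axis runs from the base to the dial on the top end. At the start it lies on the marble, x pointing roughly away from the robot, z up; upright, x points up and this point is 50 mm above what it stands on.
- level_dial (a point): Centre of the round green dial (42 mm across) on the level's top end, 53 mm from the level's centre along its x; a black ring of 11 mm inner radius is drawn round it.
- bubble (a point): Centre of the white bubble (10 mm across) on the dial. With the level upright and still it sits 330 mm x tilt (rad) from the dial's centre towards the high side, stopping at the rim at 0.045 rad (15 mm). Meaningless while the level lies or is moved.
- level: The spirit level (see its centre point); origin at the middle of the side it lies on at the start, 22 mm from its centre.
- shelf_mid (a point): Middle of the top face of the display shelf, a wooden board 160 mm (its x) by 280 mm (its y), 12 mm thick, top about 60 mm above the table; z is its normal. It is hinged across its -y end (130 mm from here) on a fixed dark wooden stand 170 x 300 x 12 mm with brass cheeks; the knob is near its +y end, which springs hold up against a stop, 0.06 rad above level.
- knob: Brass knob on the foot's screw, origin on its axis at the board's top, 90 mm from the board's middle towards +y. A disc 52 mm across, 8 mm high carries an upright bar 50 mm long (its x), 14 mm thick (its y), top 42 mm above the board. Clockwise from above screws the foot down 10 mm per rad: the pressed board rises 10 mm there, or tilts 0.045 rad, per rad. It turns stiffly (0.16 N m) and stays put.
- knob_grip (a point): Grip point of the knob: on its axis, 26 mm above the board, half-way up the bar; x along the bar, z up.
- foot: Steel levelling foot under the board below the knob: a disc 28 mm across on a screw; origin at the middle of its underside. At the start it is screwed up too far, so that the pressed board dips at the knob's end: 0.5 to 1.5 rad of clockwise turn of the knob is needed.
- rest: Round rubber rest fixed on the stand, on which the foot comes down, 44 mm across; origin at the centre of its top face, about 20 mm above the table. Pressing the knob with about 4 to 6 N brings the sprung board down (20 to 30 mm there) until the foot meets the rest, which carries any further push.
- sugar_bowl: Bystander: silver-plated sugar bowl, 100 mm across, 104 mm tall, origin under its centre.
- shepherdess: Bystander: porcelain shepherdess figurine, 72 mm across, 140 mm tall, origin under its centre.
- frame: Bystander: gilt picture frame standing on its strut, 110 mm wide, 150 mm tall, origin under its front edge.
- opera_glasses: Bystander: mother-of-pearl opera glasses standing on end, 100 mm wide, 59 mm tall, origin under their centre.
- bell: Bystander: brass hand bell, 52 mm across, 79 mm tall, origin under its centre.
- trinket_box: Bystander: small wooden box 74 x 54 x 40 mm, origin under its centre.
- goblet: Bystander: silver goblet, 60 mm across, 105 mm tall, origin under its centre.
Mind the look-alikes: they are no part of the job. What is shaped like the level but blue is not meant.

How it is judged:
On the way, in this order (a step that is already met when the one before it is completed fails the run):
1. the spirit level stands upright on the shelf, let go (angle between level_mid's own x axis and vertical below 0.12 rad and z of level_mid in the frame of shelf_mid between 0.042 and 0.058 m and x of level_mid in the frame of shelf_mid between -0.08 and 0.08 m and y of level_mid in the frame of shelf_mid between -0.14 and 0.14 m and contact force between the fingers and level below 0.2 N), for 0.3 s.
2. the gripped knob is pressed so that the foot is on its rest (all of step 1 and contact force between foot and rest above 2 N and contact force between the fingers and knob above 2 N), for 0.2 s.
At the end, for the whole second after the job is handed in: The level stands upright (within 0.12 rad) on the shelf, not touched by the fingers, its bubble within 6 mm (inside the ring) of the dial's centre, while the fingers still hold the knob (over 2 N) and press the foot on its rest with over 2 N (all of step 2 and horizontal distance between bubble and level_dial below 0.006 m and linear speed of level below 0.02 m/s); the arm keeps its last pose, push and grip.
It fails at once if a bystanding prop is moved more than 30 mm (distance of any of sugar_bowl, shepherdess, frame, opera_glasses, bell, trinket_box, goblet from where it was at the start of the episode above 0.03 m).
It also fails if it takes over 54 s, if anything falls off the work surface, if the arm or the gripper's body presses on something with over 40 N, if the wrist force passes 120 N, or if a joint passes its speed limit or range.

## Working session

There is one attempt and no reset: what is moved stays moved. The work goes in short steps, Python scripts to look and compute and a tool call to move; the robot and the scene stay as the last step left them, time stands still between calls to the robot, and variables do not carry over. Pictures are saved under pics/ and viewed, and the job is handed in when it is done.

Besides the shell and the picture viewer there is one more tool, called after "Call:" in YAML: its name, and indented under it one key for each argument. servo_tool: Moves the arm, as the interface text tells. Its arguments: {"type":"object","properties":{"motion":{"type":"array","items":{"type":"array","items":{"type":"array","items":{"type":"number"}}}},"newtons":{"type":"number"}},"required":["motion"]}

```bash
ls; mkdir -p pics; python3 - <<'E'
from workcell import monitor, imaging, ctrl, cut_out
import cv2, numpy as np
s=monitor.read_state(); print({k:np.round(v,3).tolist() for k,v in s.items()}); print(ctrl.grip_point_offset)
for c in ["scene","top","wrist"]:
    m=imaging.camera_model(c); print(c,np.round(m["mtx"],1).tolist(),np.round(m["T"],3).tolist())
    im=imaging.get_image(c); cv2.imwrite(f"pics/{c}0.png",im)
E
```

```text
pics
{'t': 0.0, 'joint_positions': [1.148, 0.322, -0.07, 1.452, 0.023, 1.371, -0.057], 'qvel': [0.001, 0.001, 0.001, -0.0, 0.001, 0.001, 0.001], 'tau': [0.0, -49.358, -0.382, -31.433, 0.013, 0.012, -0.0], 'eef_pos': [0.275, -0.589, 0.404], 'orientation': [-3.065, -0.68, 0.001], 'ft_force': [0.328, -0.392, -0.249], 'torque': [0.04, 0.022, -0.0], 'finger_gap': 0.997}
0.1547
scene [[352.8, 0.0, 253.1], [0.0, 352.8, 194.2], [0.0, 0.0, 1.0]] [[-0.416, 0.507, -0.755, 1.393], [0.909, 0.21, -0.36, 0.359], [-0.024, -0.836, -0.548, 0.688], [0.0, 0.0, 0.0, 1.0]]
top [[466.0, 0.0, 252.1], [0.0, 466.0, 197.5], [0.0, 0.0, 1.0]] [[-0.019, -0.996, 0.082, 0.472], [-1.0, 0.019, 0.002, -0.021], [-0.003, -0.082, -0.997, 1.256], [0.0, 0.0, 0.0, 1.0]]
wrist [[297.3, 0.0, 248.9], [0.0, 297.3, 191.8], [0.0, 0.0, 1.0]] [[0.423, -0.874, -0.238, 0.334], [-0.906, -0.409, -0.11, -0.561], [-0.001, 0.263, -0.965, 0.373], [0.0, 0.0, 0.0, 1.0]]
```

View pics/scene0.png

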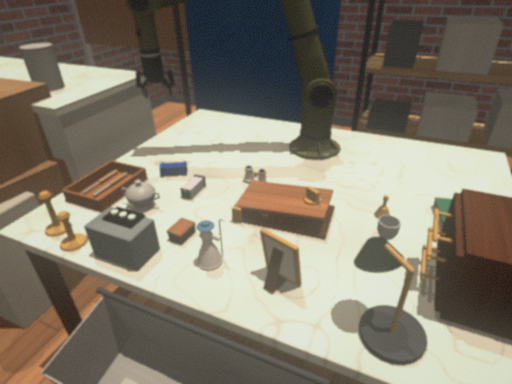

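View pics/top0.png

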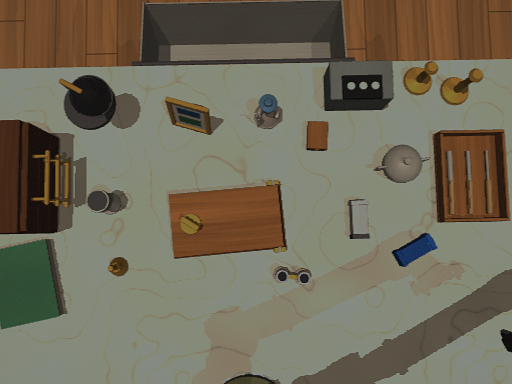

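View pics/wrist0.png

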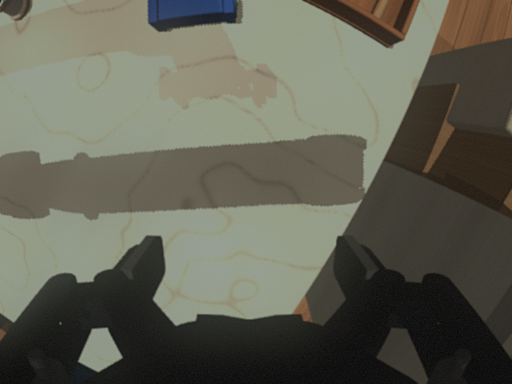

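The scene and top views show the silver-white level lying at about (359,218) in the top picture, with the blue decoy at (414,249). The shelf is centred near (228,220) and its knob is at (190,223), towards +y. Next I'll measure these.

```bash
cat > h.py <<'E'
from workcell import monitor, imaging, ctrl, cut_out
import cv2, numpy as np
from scipy.spatial.transform import Rotation as R
def ray(c,px,m=None):
    m=m or imaging.camera_model(c); K=m["mtx"];T=np.array(m["T"])
    u=(px[0]-K[0][2])/K[0][0]; v=(px[1]-K[1][2])/K[1][1]
    if c=="wrist":
        r=np.hypot(u,v); d=np.array([u/r*np.sin(r),v/r*np.sin(r),np.cos(r)]) if r>0 else np.array([0,0,1.])
    else: d=np.array([u,v,1.])
    return T[:3,3],T[:3,:3]@d
def onz(c,px,z,m=None):
    o,d=ray(c,px,m); return o+d*(z-o[2])/d[2]
def proj(c,p,m=None):
    m=m or imaging.camera_model(c); K=m["mtx"];T=np.array(m["T"])
    q=T[:3,:3].T@(np.array(p)-T[:3,3])
    if c=="wrist":
        th=np.arctan2(np.hypot(q[0],q[1]),q[2]); s=th/np.hypot(q[0],q[1]); return np.array([K[0][2]+K[0][0]*q[0]*s,K[1][2]+K[1][1]*q[1]*s])
    return np.array([K[0][2]+K[0][0]*q[0]/q[2],K[1][2]+K[1][1]*q[1]/q[2]])
def yaw():
    s=monitor.read_state(); M=R.from_rotvec(s["orientation"]).as_matrix(); return s,M
E
python3 - <<'E'
from h import *
s,M=yaw(); print(np.round(M,3).tolist())
im=imaging.get_image("top")
for n,z in [("level",.044),("knob",.10),("shelf_mid",.065),("opera_glasses",.059),("goblet",.1),("sugar_bowl",.08)]:
    for r in cut_out(n,"top")[:3]:
        ys,xs=np.nonzero(r["pixels"]); 
        rect=cv2.minAreaRect(np.c_[xs,ys].astype(np.float32)); box=cv2.boxPoints(rect)
        print(n,round(r["confidence"],2),r["box"],len(xs),np.round(onz("top",rect[0],z),3),[np.round(onz("top",b,z)[:2],3).tolist() for b in box])
cv2.imwrite("pics/t1.png",cv2.resize(im[150:290,150:430],None,fx=2.8,fy=2.8,interpolation=cv2.INTER_CUBIC))
E
```

```text
[[0.906, 0.423, -0.001], [0.423, -0.906, 0.001], [-0.0, -0.001, -1.0]]
level 0.86 [394.7, 232.8, 435.2, 263.9] 759 [ 0.429 -0.437  0.044] [[0.424, -0.377], [0.478, -0.474], [0.435, -0.497], [0.381, -0.4]]
level 0.73 [347.5, 199.4, 367.5, 237.8] 730 [ 0.511 -0.294  0.044] [[0.562, -0.268], [0.564, -0.318], [0.461, -0.32], [0.459, -0.27]]
knob 0.52 [177.8, 211.4, 203.1, 233.8] 340 [0.506 0.136 0.1  ] [[0.53, 0.161], [0.529, 0.111], [0.482, 0.112], [0.483, 0.161]]
shelf_mid 0.63 [168.7, 189.7, 283.8, 257.6] 6779 [0.512 0.049 0.065] [[0.583, 0.196], [0.603, -0.086], [0.442, -0.097], [0.423, 0.182]]
opera_glasses 0.86 [273.5, 266.8, 312.3, 286.5] 460 [ 0.37  -0.115  0.059] [[0.353, -0.066], [0.394, -0.07], [0.387, -0.164], [0.346, -0.161]]
goblet 0.89 [86.2, 187.7, 121.3, 216.3] 707 [0.565 0.352 0.1  ] [[0.545, 0.401], [0.604, 0.39], [0.586, 0.303], [0.528, 0.314]]
sugar_bowl 0.58 [378.7, 144.3, 431.3, 185.8] 1146 [ 0.649 -0.404  0.08 ] [[0.637, -0.338], [0.716, -0.39], [0.661, -0.471], [0.583, -0.418]]
sugar_bowl 0.17 [254.8, 93.8, 280.3, 128.0] 658 [ 0.79 -0.06  0.08] [[0.834, -0.029], [0.833, -0.093], [0.746, -0.091], [0.748, -0.027]]
```

View pics/t1.png

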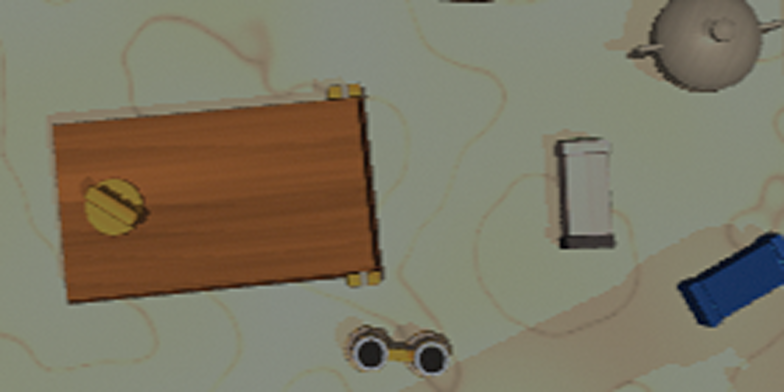

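```bash
python3 - <<'E'
from h import *
f=lambda a:(150+a[0]/2.8,150+a[1]/2.8)
for a in [(586.5,138),(589.5,236),(589.5,248),(588,192)]: print(np.round(onz("top",f(a),.044),4))
im=imaging.get_image("scene")
for r in cut_out("level","scene"): print(r["confidence"],r["box"])
cv2.imwrite("pics/s1.png",cv2.resize(im[140:250,140:360],None,fx=3.5,fy=3.5,interpolation=cv2.INTER_CUBIC))
E
```

```text
[ 0.5619 -0.2987  0.044 ]
[ 0.471 -0.298  0.044]
[ 0.4599 -0.2976  0.044 ]
[ 0.5117 -0.2982  0.044 ]
0.83 [160.1, 160.0, 186.1, 177.7]
0.73 [183.3, 176.6, 206.6, 199.4]
```

View pics/s1.png

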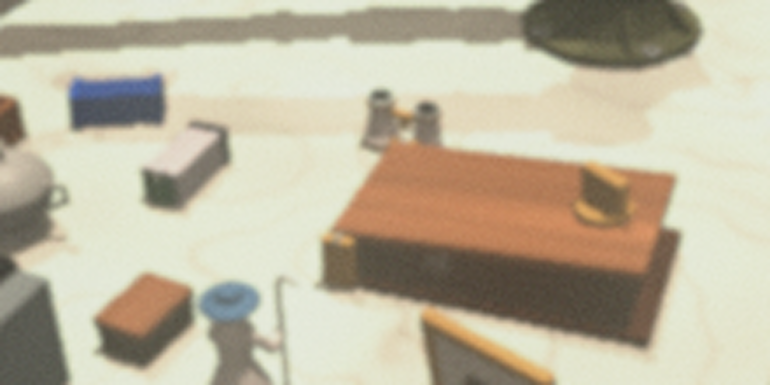

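Call:
servo_tool:
  motion:
    - [[0,0,0,8.3,-1],[0,0,0,8.3,-1],[0,0,0,8.4,-1],[5.2,-5.8,0,0,-1],[5.2,-5.8,0,0,-1],[5.2,-5.8,0,0,-1],[5.2,-5.8,0,0,-1],[5,-5.9,0,0,-1],[0,0,5,0,-1],[0,0,5,0,-1]]
  newtons: 20

```text
t: 1.85
eef_pos: [0.4832, -0.3541, 0.3045]
orientation: [3.14, 0.005, 0.003]
ft_force: [0.1, -0.5, -0.1]
finger_gap: 0.999
```

```bash
python3 - <<'E'
from h import *
s,M=yaw(); print(np.round(M,3).tolist(),s["eef_pos"],s["joint_positions"],s["ft_force"])
im=imaging.get_image("wrist"); cv2.imwrite("pics/w1.png",im)
E
```

```text
[[1.0, 0.003, 0.002], [0.003, -1.0, -0.002], [0.002, 0.002, -1.0]] [ 0.48315643 -0.35407877  0.30449113] [ 0.75325305  0.28788489 -0.19492147  1.7028314   0.06060038  1.15402365
 -1.02605527] [ 0.13891498 -0.53377318 -0.11920593]
```

View pics/w1.png

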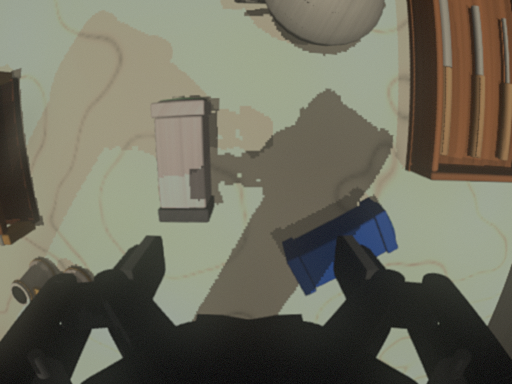

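```bash
python3 - <<'E'
from h import *
for p in [(151,103),(205,99),(158,221),(208,221),(160,208),(206,208)]: print(np.round(onz("wrist",p,.044),4))
E
```

```text
[ 0.5535 -0.2774  0.044 ]
[ 0.5545 -0.3195  0.044 ]
[ 0.4583 -0.2771  0.044 ]
[ 0.4592 -0.3192  0.044 ]
[ 0.4697 -0.2799  0.044 ]
[ 0.4702 -0.3181  0.044 ]
```

Call:
servo_tool:
  motion:
    - [[2.4,-2.8,0,0,-1],[2.4,-2.8,0,0,-1],[0,0,4,0,-1],[0,0,4,0,-1],[0,0,3,0,-1],[0,0,1.8,0,-1],[0,0,0,0,-1]]

```text
t: 2.78
eef_pos: [0.5298, -0.2991, 0.1761]
orientation: [-3.141, -0.0, 0.003]
ft_force: [-0.2, 0.4, -0.5]
finger_gap: 1.001
```

```bash
python3 - <<'E'
from h import *
im=imaging.get_image("wrist"); cv2.imwrite("pics/w2.png",im)
E
```

```text
(no output)
```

View pics/w2.png

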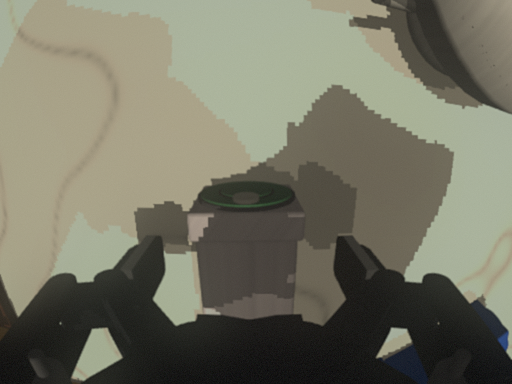

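The jaws straddle the post just behind the dial plate (dial at about (245,195)). I'll close gently and lift to see whether it swings.

Call:
servo_tool:
  motion:
    - [[0,0,0,0,1],[0,0,0,0,1],[0,0,0,0,1],[0,0,0,0,1],[0,0,0,0,1],[-0.2,0,-1,0,1],[-0.4,0,-1,0,1],[-0.6,0,-1,0,1],[-0.7,0,-0.8,0,1],[0,0,0,0,1]]
  newtons: 20

```text
t: 4.08
eef_pos: [0.5106, -0.2995, 0.2156]
orientation: [3.14, -0.001, 0.001]
ft_force: [0.5, -0.7, -1.8]
finger_gap: 0.464
```

```bash
python3 - <<'E'
from h import *
im=imaging.get_image("wrist"); b=imaging.get_image("scene"); 
cv2.imwrite("pics/w3.png",np.hstack([cv2.resize(im,(400,300)),cv2.resize(b[100:220,110:270],(400,300))]))
E
```

```text
(no output)
```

View pics/w3.png

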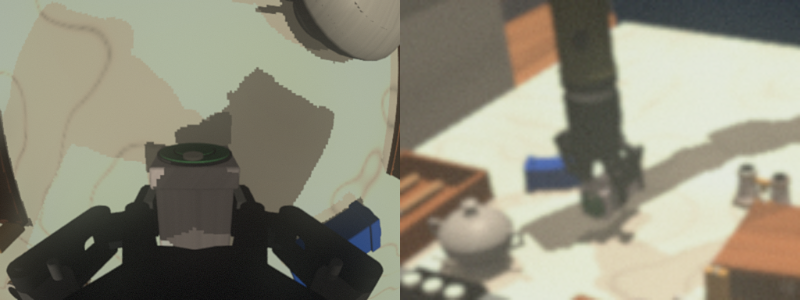

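```bash
cat >> h.py <<'E'
def pitchproj(g=0.155,off=0.030):
    s,M=yaw(); m=imaging.camera_model("wrist"); p0=s["eef_pos"]+M@[0,0,g]
    for a in range(0,100,10):
        t=np.radians(a); ax=np.array([np.cos(t),0,np.sin(t)]); up=np.array([-np.sin(t),0,np.cos(t)])
        ax=M@[ax[0],0,-ax[2]]; up=M@[up[0],0,-up[2]]; sd=np.cross(ax,up)
        c=p0+ax*off
        print(a,np.round(np.r_[proj("wrist",c,m),proj("wrist",c+.021*up,m),proj("wrist",c-.021*up,m)]).astype(int))
E
python3 - <<'E'
from h import *
pitchproj(); pitchproj(0.150)
E
```

```text
0 [248 196 248 212 248 185]
10 [248 201 248 227 248 181]
20 [248 207 248 245 248 179]
30 [248 217 248 263 248 180]
40 [248 228 248 281 248 183]
50 [248 241 248 297 248 190]
60 [248 255 248 311 248 199]
70 [248 269 248 322 248 212]
80 [248 282 248 330 248 227]
90 [248 294 248 334 248 245]
0 [248 199 248 217 248 187]
10 [248 204 248 233 248 183]
20 [248 212 248 251 248 182]
30 [248 221 248 270 248 183]
40 [248 233 248 289 248 186]
50 [248 247 248 305 248 193]
60 [248 261 248 320 248 203]
70 [248 276 248 330 248 217]
80 [248 289 248 338 248 233]
90 [248 302 248 342 248 251]
```

```bash
python3 - <<'E'
from h import *
im=imaging.get_image("wrist")
cv2.imwrite("pics/w4.png",cv2.resize(im[150:340,130:370],None,fx=3,fy=3))
E
```

```text
(no output)
```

View pics/w4.png

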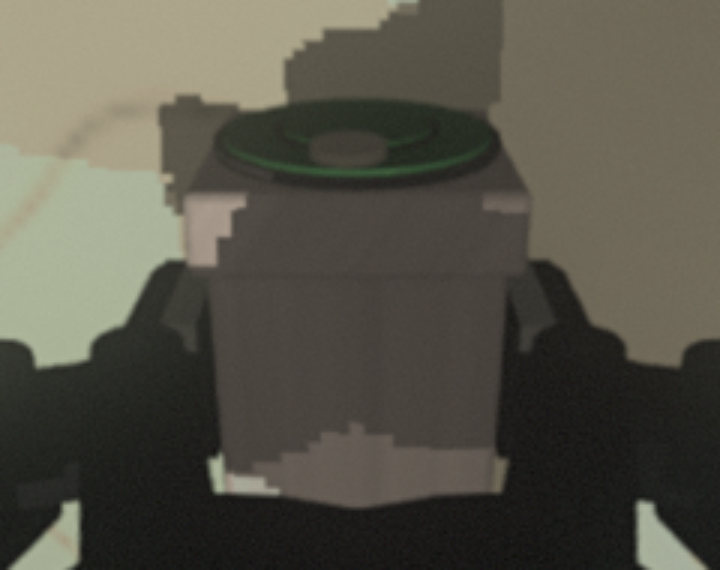

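The dial spans rows 183–212, which is what 0° pitch predicts, so the level is still horizontal: pad friction holds it. I'll go low and loosen the fingers a little so it can pivot.

Call:
servo_tool:
  motion:
    - [[0,0,1.2,0,1],[0,0,1,0,1],[0,0,0,0,0.3],[0,0,0,0,0.2],[0,0,0,0,0.15],[0,0,0,0,0.1]]

```text
t: 4.97
eef_pos: [0.5113, -0.2991, 0.1931]
orientation: [3.141, 0.001, 0.001]
ft_force: [-0.2, 0.1, -1.6]
finger_gap: 0.466
```

```bash
python3 - <<'E'
from h import *
im=imaging.get_image("wrist")
cv2.imwrite("pics/w5.png",cv2.resize(im[150:340,130:370],None,fx=3,fy=3))
E
```

```text
(no output)
```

View pics/w5.png

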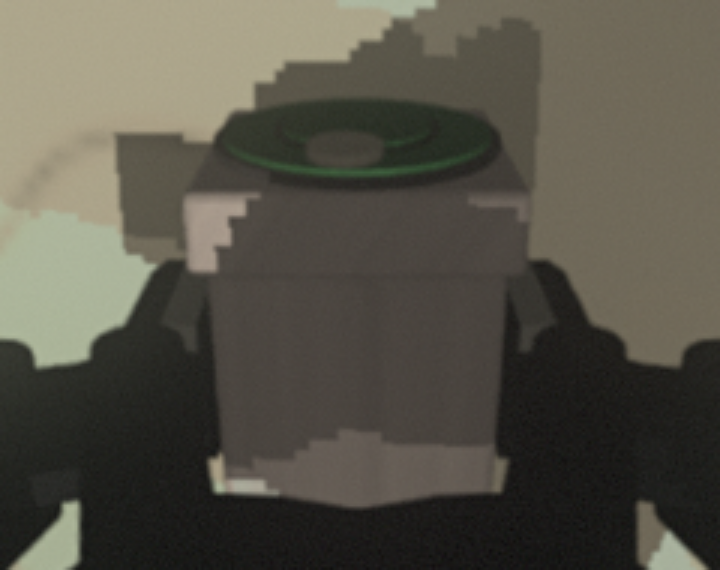

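Call:
servo_tool:
  motion:
    - [[0,0,0,0,0.08],[0,0,0,0,0.075],[0,0,0,0,0.07]]

```text
t: 5.4
eef_pos: [0.5111, -0.2991, 0.1927]
orientation: [3.142, 0.001, -0.0]
ft_force: [-1.1, -0.3, -2.7]
finger_gap: 0.464
```

```bash
cat > w.py <<'E'
from h import *
import sys
im=imaging.get_image("wrist")
cv2.imwrite(f"pics/{sys.argv[1]}.png",cv2.resize(im[150:340,130:370],None,fx=2,fy=2))
E
python3 w.py w6
```

```text
(no output)
```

View pics/w6.png

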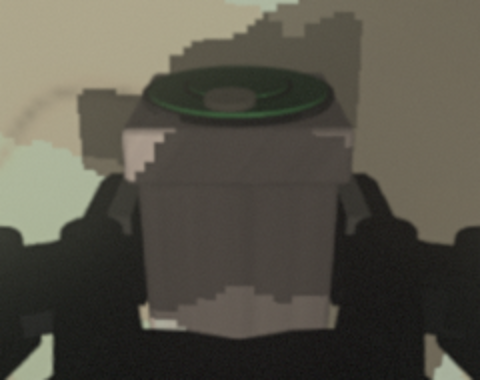

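Call:
servo_tool:
  motion:
    - [[0,0,0,0,0.065],[0,0,0,0,0.06],[0,0,0,0,0.06]]

```text
t: 5.82
eef_pos: [0.5113, -0.2991, 0.1931]
orientation: [3.141, 0.001, 0.001]
ft_force: [-0.0, -0.0, 0.1]
finger_gap: 0.469
```

```bash
python3 w.py w7
```

```text
(no output)
```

View pics/w7.png

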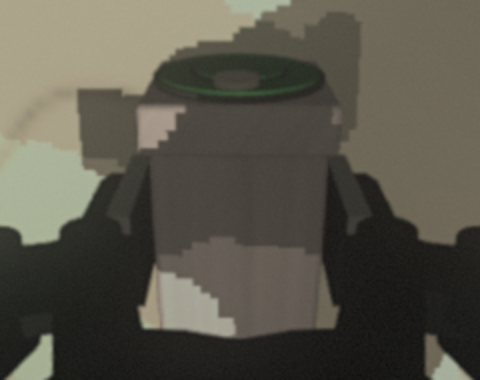

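The level slipped flat back onto the marble instead of rotating. I'll regrip only the top edge of the dial plate, where the lever arm to the centre of mass is longer and the contact patch smaller.

Call:
servo_tool:
  motion:
    - [[0,0,0,0,-1],[0,0,0,0,-1],[0,0,-3,0,-1],[-3,0,-3,0,-1],[0,0,0,0,-1]]

```text
t: 6.5
eef_pos: [0.4805, -0.3003, 0.2552]
orientation: [3.138, -0.003, 0.004]
ft_force: [-0.3, 1.1, 0.2]
finger_gap: 1.0
```

```bash
python3 - <<'E'
from h import *
im=imaging.get_image("wrist")
cv2.imwrite("pics/w8.png",im)
E
```

```text
(no output)
```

View pics/w8.png

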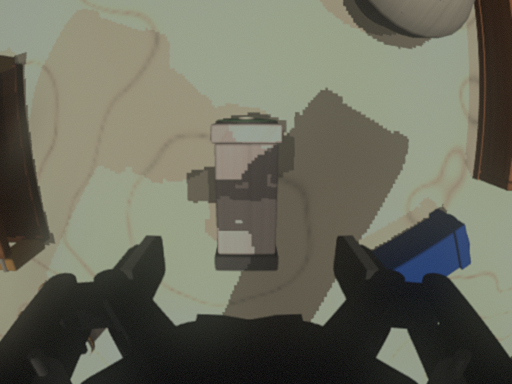

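```bash
python3 - <<'E'
from h import *
for p in [(210,125),(282,125),(210,142),(282,142),(216,254),(278,254),(216,270),(278,270)]: print(np.round(onz("wrist",p,.044),4))
E
```

```text
[ 0.54   -0.2771  0.044 ]
[ 0.5399 -0.3203  0.044 ]
[ 0.5296 -0.2769  0.044 ]
[ 0.5295 -0.3205  0.044 ]
[ 0.4549 -0.2782  0.044 ]
[ 0.4549 -0.32    0.044 ]
[ 0.4424 -0.2776  0.044 ]
[ 0.4424 -0.3205  0.044 ]
```

Call:
servo_tool:
  motion:
    - [[2.7,-0.1,0,0,-1],[2.7,0,2.6,0,-1],[0,0,3,0,-1],[0,0,0,0,1],[0,0,0,0,1],[0,0,0,0,1],[0,0,0,0,1],[0,0,-1,0,1],[0,0,-1,0,1],[0,0,0,0,1]]
  newtons: 20

```text
t: 7.8
eef_pos: [0.5356, -0.2983, 0.2183]
orientation: [3.14, 0.001, 0.004]
ft_force: [-0.8, 0.0, -1.7]
finger_gap: 0.509
```

```bash
python3 w.py w9
```

```text
(no output)
```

View pics/w9.png

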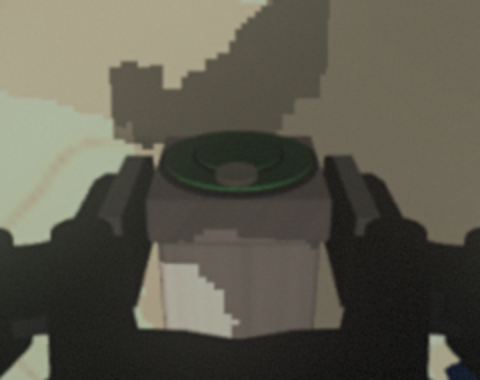

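```bash
cat >> h.py <<'E'
def pp(g,ox,oz):
    s,M=yaw(); m=imaging.camera_model("wrist"); p0=s["eef_pos"]+M@[0,0,g]
    for a in range(0,100,10):
        t=np.radians(a); ax=M@[np.cos(t),0,-np.sin(t)]; up=M@[-np.sin(t),0,-np.cos(t)]
        c=p0+ax*ox+up*oz
        print(a,np.round([proj("wrist",c+d*up,m)[1] for d in(-.021,0,.021)]).astype(int))
E
python3 - <<'E'
from h import *
pp(.162,.009,-.017)
E
```

```text
0 [209 222 238]
10 [200 218 241]
20 [191 215 244]
30 [184 213 248]
40 [178 212 251]
50 [174 212 255]
60 [171 214 258]
70 [171 216 262]
80 [174 220 265]
90 [179 226 267]
```

Call:
servo_tool:
  motion:
    - [[0,0,0.5,0,0.05],[0,0,0,0,0.0],[0,0,0,0,-0.01],[0,0,0,0,-0.015],[0,0,0,0,-0.015]]

```text
t: 8.48
eef_pos: [0.5352, -0.2981, 0.2118]
orientation: [3.141, 0.001, 0.0]
ft_force: [0.6, 0.3, -2.0]
finger_gap: 0.509
```

```bash
python3 w.py w10
```

```text
(no output)
```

View pics/w10.png

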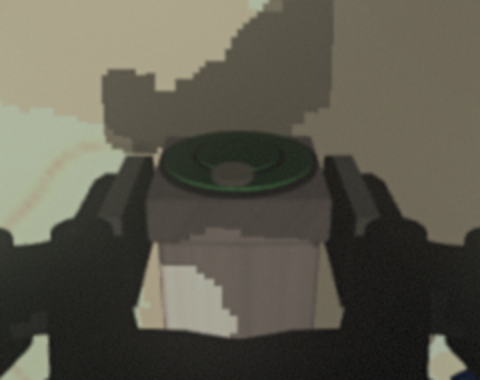

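Call:
servo_tool:
  motion:
    - [[0,0,0,0,-0.02],[0,0,0,0,-0.02]]

```text
t: 8.78
eef_pos: [0.5351, -0.298, 0.2117]
orientation: [3.141, 0.001, 0.0]
ft_force: [-0.0, -0.3, -2.3]
finger_gap: 0.509
```

```bash
python3 w.py w11
```

```text
(no output)
```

View pics/w11.png

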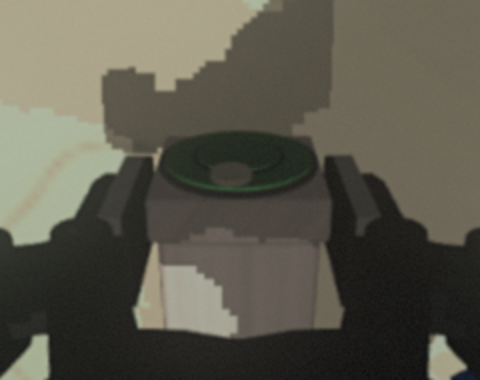

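Call:
servo_tool:
  motion:
    - [[0,0,0,0,-0.023],[0,0,0,0,-0.023],[0,0,0,0,-0.025]]

```text
t: 9.2
eef_pos: [0.5351, -0.2981, 0.2118]
orientation: [3.141, 0.001, -0.0]
ft_force: [0.1, 0.3, -0.5]
finger_gap: 0.512
```

```bash
python3 w.py w12
```

```text
(no output)
```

View pics/w12.png

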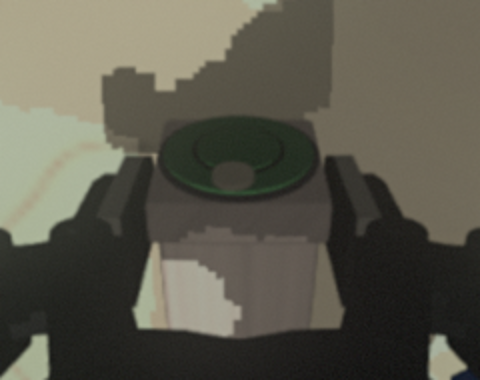

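It pivoted: the dial's far edge moved from row 215 to 208 and the pitch is now about 10°. I'll lift along the arc with this light grip.

Call:
servo_tool:
  motion:
    - [[-0.4,0,-0.6,0,-0.025],[-0.4,0,-0.6,0,-0.025],[-0.5,0,-0.5,0,-0.025],[-0.5,0,-0.5,0,-0.025],[0,0,0,0,-0.025]]

```text
t: 9.88
eef_pos: [0.5168, -0.2984, 0.2344]
orientation: [3.141, -0.0, 0.001]
ft_force: [0.7, 0.9, -0.7]
finger_gap: 0.511
```

```bash
python3 w.py w13
```

```text
(no output)
```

View pics/w13.png

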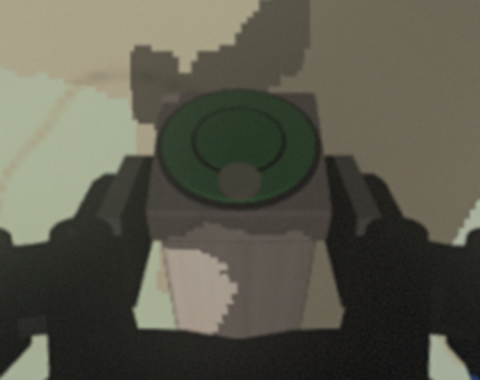

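Call:
servo_tool:
  motion:
    - [[-0.6,0,-0.5,0,-0.025],[-0.6,0,-0.4,0,-0.025],[-0.6,0,-0.4,0,-0.025],[-0.6,0,-0.4,0,-0.025],[-0.7,0,-0.3,0,-0.025],[-0.7,0,-0.3,0,-0.025],[0,0,0,0,-0.025]]

```text
t: 10.8
eef_pos: [0.4785, -0.2983, 0.2569]
orientation: [3.141, -0.0, -0.0]
ft_force: [0.3, -0.4, -1.9]
finger_gap: 0.516
```

```bash
python3 w.py w14
```

```text
(no output)
```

View pics/w14.png

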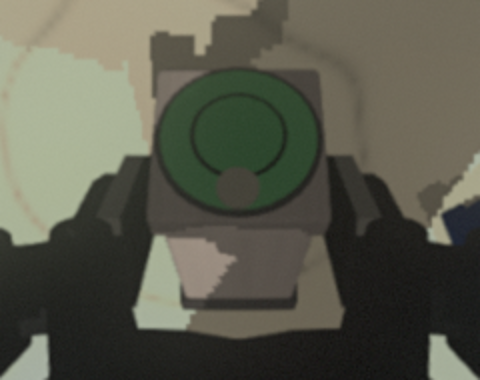

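Call:
servo_tool:
  motion:
    - [[-0.7,0,-0.1,0,-0.025],[-0.7,0,-0.1,0,-0.025],[-0.7,0,-0.1,0,-0.025],[-0.7,0,0,0,-0.025],[-0.7,0,0.1,0,-0.025],[0,0,0,0,-0.025]]

```text
t: 11.6
eef_pos: [0.4434, -0.2982, 0.2586]
orientation: [3.142, -0.0, -0.001]
ft_force: [0.6, 0.6, -2.0]
finger_gap: 0.514
```

```bash
python3 w.py w15
```

```text
(no output)
```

View pics/w15.png

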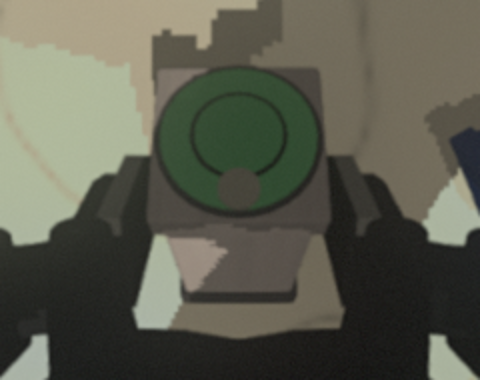

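It is hanging at about 45–50° and the base has left the table. I'll press it lightly onto the marble and drag towards the robot to turn it further.

Call:
servo_tool:
  motion:
    - [[0,0,0.3,0,-0.025],[-0.5,0,0.2,0,-0.025],[-0.7,0,0.1,0,-0.025],[-0.7,0,0,0,-0.025],[0,0,0,0,-0.025]]

```text
t: 12.28
eef_pos: [0.4274, -0.2983, 0.256]
orientation: [3.138, 0.002, 0.013]
ft_force: [3.6, 1.2, 9.4]
finger_gap: 0.517
```

```bash
python3 w.py w16
```

```text
(no output)
```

View pics/w16.png

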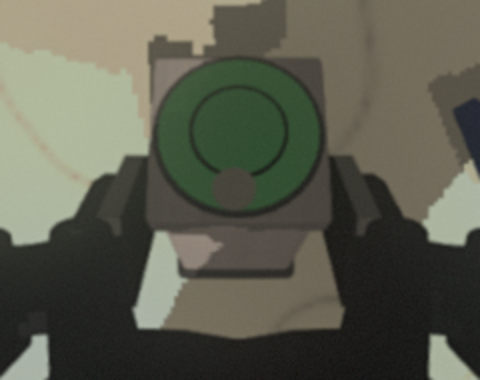

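Call:
servo_tool:
  motion:
    - [[-0.7,0,0,0,-0.025],[-0.7,0,0,0,-0.025],[-0.7,0,0,0,-0.025],[-0.7,0,0,0,-0.025],[0,0,0,0,-0.025]]

```text
t: 12.95
eef_pos: [0.3987, -0.2986, 0.2562]
orientation: [3.138, 0.001, 0.009]
ft_force: [1.1, 1.6, 11.4]
finger_gap: 0.515
```

```bash
python3 w.py w17
```

```text
(no output)
```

View pics/w17.png

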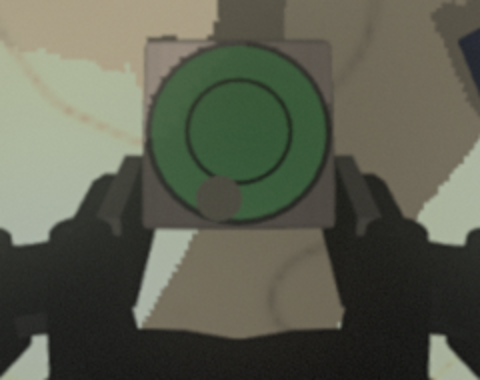

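Call:
servo_tool:
  motion:
    - [[-0.7,0,0,0,-0.025],[-0.7,0,0.1,0,-0.025],[-0.6,0,0.2,0,-0.025],[0,0,0,0,-0.025]]

```text
t: 13.5
eef_pos: [0.3775, -0.2987, 0.2523]
orientation: [3.139, 0.0, 0.004]
ft_force: [-2.0, 2.1, 10.9]
finger_gap: 0.514
```

```bash
python3 w.py w18
```

```text
(no output)
```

View pics/w18.png

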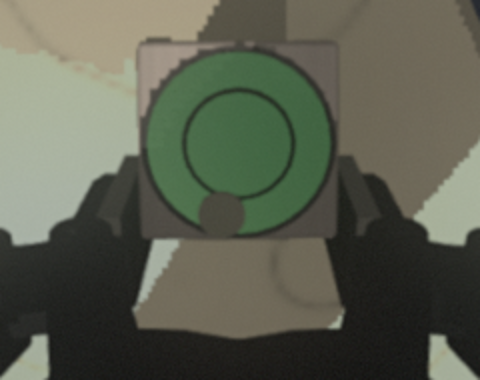

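Call:
servo_tool:
  motion:
    - [[-0.5,0,0.2,0,-0.025],[-0.4,0,0.3,0,-0.025],[-0.2,0,0.2,0,-0.025],[0,0,0,0,-0.025]]

```text
t: 14.05
eef_pos: [0.3661, -0.2987, 0.2452]
orientation: [3.14, 0.0, 0.001]
ft_force: [-4.5, 2.3, 14.4]
finger_gap: 0.513
```

```bash
python3 w.py w19; python3 - <<'E'
from h import *
pp(.162,.009,-.017)
b=imaging.get_image("scene"); r=[*cut_out("level","scene")]
for q in r: print(q["confidence"],q["box"])
c=proj("scene",[.37,-.30,.05]).astype(int); print(c)
cv2.imwrite("pics/s2.png",cv2.resize(b[max(c[1]-50,0):c[1]+50,c[0]-65:c[0]+65],None,fx=5,fy=5,interpolation=cv2.INTER_CUBIC))
E
```

```text
0 [209 222 238]
10 [200 218 241]
20 [191 215 244]
30 [184 213 247]
40 [178 212 251]
50 [174 212 255]
60 [171 214 258]
70 [171 216 262]
80 [174 220 265]
90 [179 226 267]
0.89 [160.4, 164.4, 183.5, 176.6]
0.83 [202.3, 148.7, 222.1, 179.2]
0.17 [169.2, 216.1, 193.2, 243.1]
[211 161]
```

View pics/w19.png

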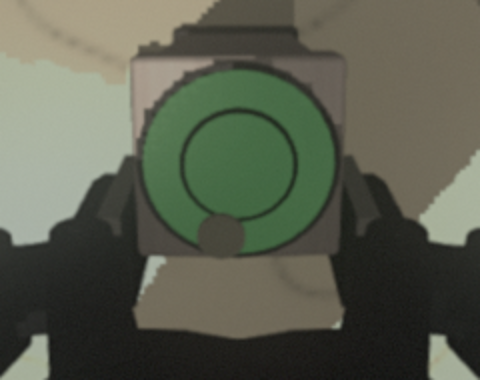

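View pics/s2.png

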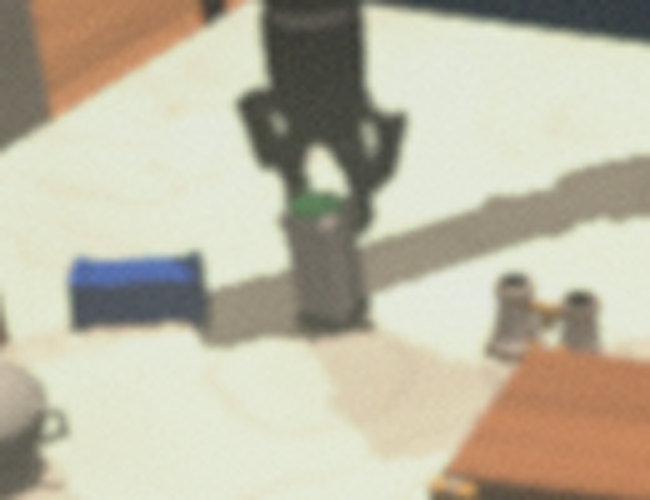

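It is nearly upright and past the tipping point, with the dial facing up. Releasing should let it settle on its base.

Call:
servo_tool:
  motion:
    - [[-0.1,0,0.1,0,-0.03],[0,0,0,0,-0.05],[0,0,0,0,-0.08],[0,0,0,0,-0.3],[0,0,0,0,-1],[0,0,0,0,-1]]

```text
t: 14.95
eef_pos: [0.3651, -0.2981, 0.2416]
orientation: [-3.142, -0.001, 0.0]
ft_force: [-0.0, 0.3, 0.2]
finger_gap: 0.999
```

```bash
python3 w.py w20; python3 - <<'E'
from h import *
b=imaging.get_image("scene")
c=[211,161]
cv2.imwrite("pics/s3.png",cv2.resize(b[max(c[1]-50,0):c[1]+50,c[0]-65:c[0]+65],None,fx=5,fy=5,interpolation=cv2.INTER_CUBIC))
E
```

```text
(no output)
```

View pics/w20.png

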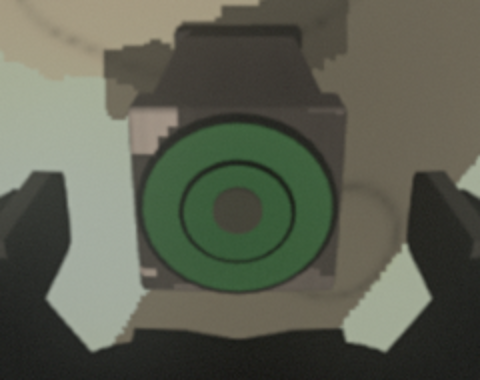

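View pics/s3.png

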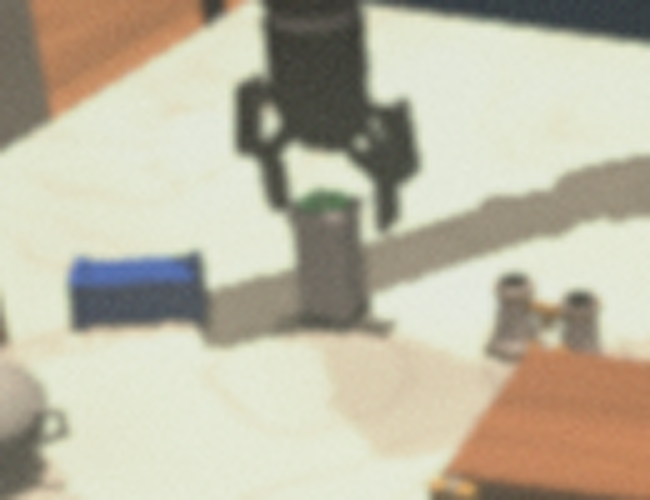

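The level stands upright with its bubble centred at (248,254) in the wrist view. Next: regrip it firmly on the post, and pin down the shelf target.

```bash
python3 - <<'E'
from h import *
print(onz("wrist",(248.5,254),.103), monitor.read_state()["joint_positions"])
for z in (.060,):
  f=lambda a:(150+a[0]/2.8,150+a[1]/2.8)
  for a in [(53,123),(361,98),(378,272),(69,302)]: print(np.round(onz("top",f(a),.062),3))
E
```

```text
[ 0.37542268 -0.29835773  0.103     ] [ 0.81316291  0.10401784 -0.19279099  2.06089869  0.02402397  0.97876264
 -0.96228525]
[0.584 0.195 0.062]
[ 0.601 -0.089  0.062]
[ 0.442 -0.1    0.062]
[0.42  0.181 0.062]
```

Call:
servo_tool:
  motion:
    - [[1,0,0.6,0,-1],[0,0,1,0,-1],[0,0,0,0,1],[0,0,0,0,1],[0,0,0,0,1],[0,0,0,0,1],[0,0,-2,0,1],[0,0,-4,0,1],[0,0,-4,0,1],[0,0,-2,0,1]]
  newtons: 40

```text
t: 16.3
eef_pos: [0.3754, -0.2983, 0.3479]
orientation: [3.139, 0.001, 0.004]
ft_force: [-0.2, 0.3, -2.6]
finger_gap: 0.507
```

```bash
python3 w.py w21; python3 - <<'E'
from h import *
s,M=yaw(); print(s["eef_pos"],np.round(M,3).tolist(), s["finger_gap"])
E
```

```text
[ 0.37584031 -0.29867571  0.34989735] [[1.0, 0.0, 0.005], [0.0, -1.0, -0.004], [0.005, 0.004, -1.0]] 0.5062016580629459
```

View pics/w21.png

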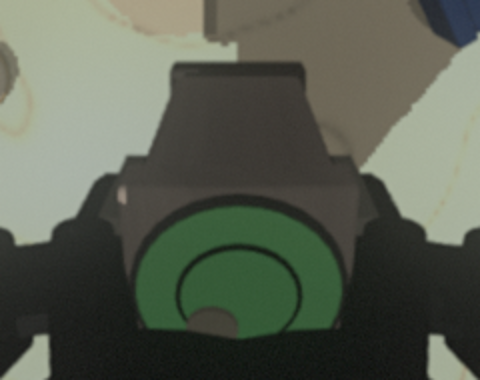

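Call:
servo_tool:
  motion:
    - [[2.3,-4.7,0,0,1],[2.3,-4.7,0,0,1],[2.3,-4.7,0,-2,1],[2.7,-4.5,0,-2,1],[2.6,-4.6,0,0,1],[2.5,-4.5,0,0,1],[0,0,0,0,1],[0,0,0,0,1]]

```text
t: 17.35
eef_pos: [0.5135, -0.0173, 0.3447]
orientation: [3.139, 0.111, -0.003]
ft_force: [0.5, -0.6, -2.8]
finger_gap: 0.503
```

```bash
python3 - <<'E'
from h import *
s,M=yaw(); print(s["eef_pos"],np.round(M,3).tolist())
im=imaging.get_image("wrist"); b=imaging.get_image("scene")
cv2.imwrite("pics/w22.png",im); cv2.imwrite("pics/s4.png",cv2.resize(b[60:260,180:400],None,fx=3,fy=3))
E
```

```text
[ 0.51352468 -0.01726959  0.34470505] [[0.998, 0.07, -0.002], [0.07, -0.998, -0.001], [-0.002, 0.0, -1.0]]
```

View pics/w22.png

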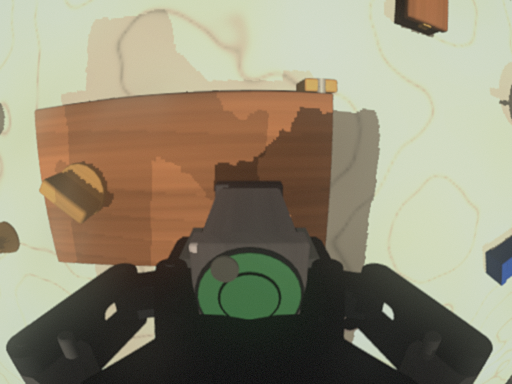

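View pics/s4.png

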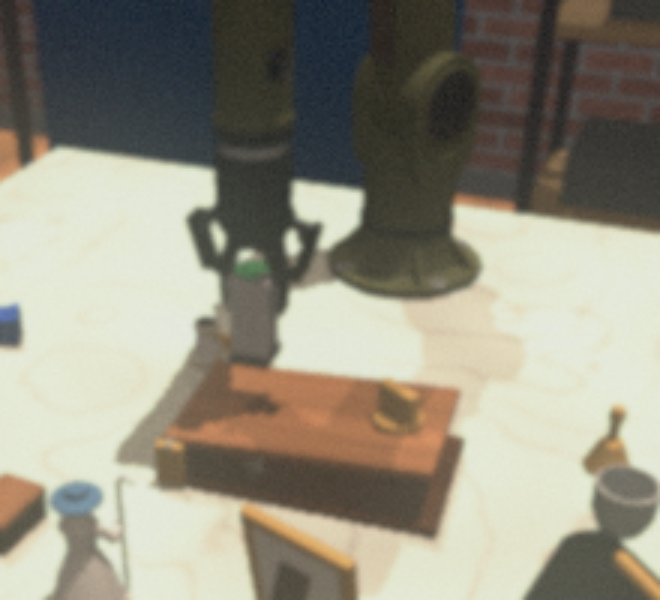

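```bash
python3 - <<'E'
from h import *
print(np.round([onz("wrist",p,z) for p,z in [((36,110),.068),((57,262),.068),((333,92),.053),((248,185),.12)]],3))
E
```

```text
[[ 0.581  0.196  0.068]
 [ 0.417  0.188  0.068]
 [ 0.604 -0.087  0.053]
 [ 0.531 -0.017  0.12 ]]
```

Call:
servo_tool:
  motion:
    - [[0,0,2,0,1],[0,0,2,0,1],[0,0,1,0,1],[0,0,0.5,0,1],[0,0,0,0,1]]

```text
t: 18.08
eef_pos: [0.5142, -0.0172, 0.2913]
orientation: [3.139, 0.109, 0.002]
ft_force: [0.4, 1.0, -2.2]
finger_gap: 0.503
```

Call:
servo_tool:
  motion:
    - [[0,0,0.4,0,1],[0,0,0.3,0,1],[0,0,0,0,1]]

```text
t: 18.45
eef_pos: [0.515, -0.0167, 0.2866]
orientation: [3.139, 0.11, 0.006]
ft_force: [-3.9, -0.7, 12.9]
finger_gap: 0.503
```

Call:
servo_tool:
  motion:
    - [[0,0,-0.2,0,1],[0,0,0,0,0.1],[0,0,0,0,-0.1],[0,0,0,0,-0.4],[0,0,0,0,-1],[0,0,0,0,-1]]

```text
t: 19.2
eef_pos: [0.5139, -0.0167, 0.2855]
orientation: [-3.139, -0.111, 0.001]
ft_force: [-0.4, 0.0, -0.2]
finger_gap: 0.997
```

```bash
python3 - <<'E'
from h import *
s,M=yaw(); print(s["eef_pos"],s["ft_force"],s["finger_gap"])
im=imaging.get_image("wrist"); b=imaging.get_image("scene")
cv2.imwrite("pics/w23.png",im); cv2.imwrite("pics/s5.png",cv2.resize(b[60:260,180:400],None,fx=3,fy=3))
E
```

```text
[ 0.51385094 -0.0166761   0.28547069] [-0.42399469  0.00655746 -0.22361105] 0.9974185588153115
```

View pics/w23.png

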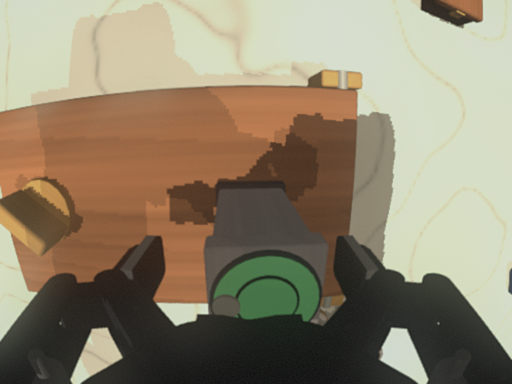

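View pics/s5.png

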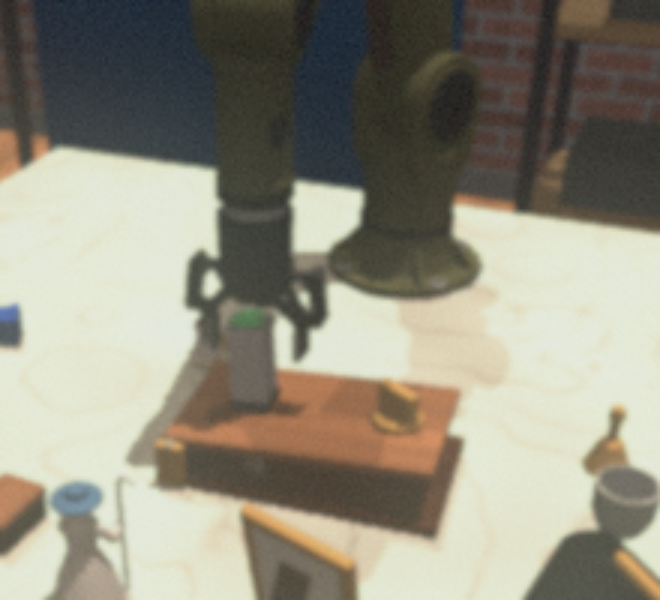

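The level stands on the shelf, released, with its bubble at the high (knob) side as expected. Now I'll rise and move over to look at the knob.

Call:
servo_tool:
  motion:
    - [[0,0,-4,0,-1],[0,0,-6,0,-1],[-1,-5,0,0,-1],[-2,-5,0,0,-1],[-2,-3,0,0,-1],[0,0,0,0,-1]]

```text
t: 20.05
eef_pos: [0.4534, 0.1122, 0.3859]
orientation: [3.139, 0.119, 0.001]
ft_force: [0.1, -0.9, 0.6]
finger_gap: 0.995
```

```bash
python3 - <<'E'
from h import *
s,M=yaw(); print(s["eef_pos"],np.round(M,3).tolist(),np.round(s["joint_positions"],2))
im=imaging.get_image("wrist"); cv2.imwrite("pics/w24.png",im)
b=imaging.get_image("top"); cv2.imwrite("pics/t2.png",cv2.resize(b[150:290,150:350],None,fx=4,fy=4,interpolation=cv2.INTER_CUBIC))
E
```

```text
[0.45340586 0.11223204 0.38594435] [[0.997, 0.076, 0.001], [0.076, -0.997, -0.001], [0.0, 0.001, -1.0]] [ 0.36 -0.04 -0.64  1.89 -0.03  1.28 -1.76]
```

View pics/w24.png

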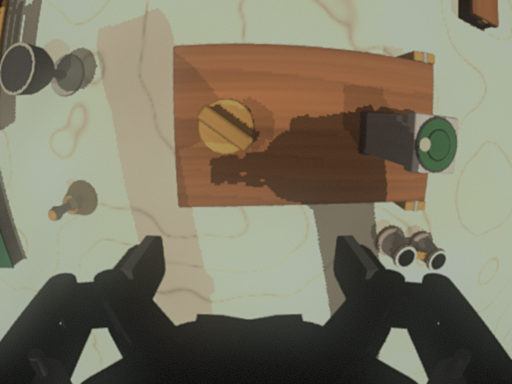

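View pics/t2.png

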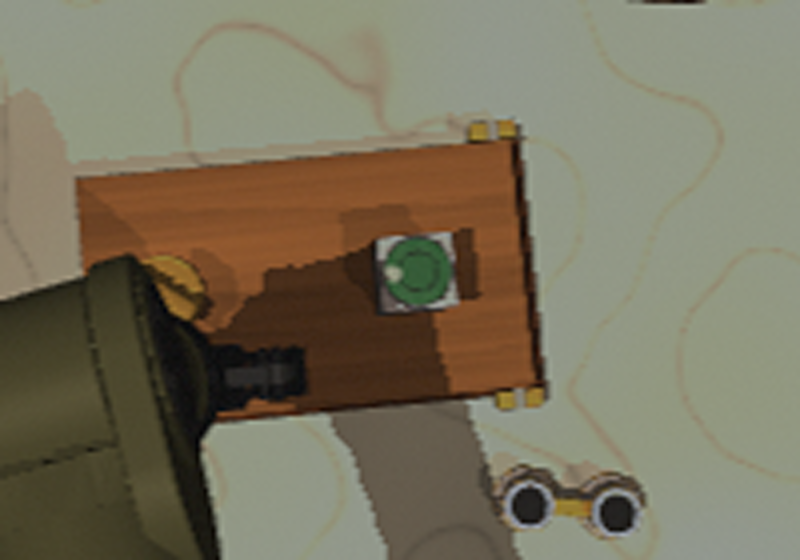

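```bash
python3 - <<'E'
from h import *
im=cv2.imread("pics/w24.png"); cv2.imwrite("pics/w24z.png",cv2.resize(im[80:170,180:280],None,fx=7,fy=6.5,interpolation=cv2.INTER_CUBIC))
E
```

```text
(no output)
```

View pics/w24z.png

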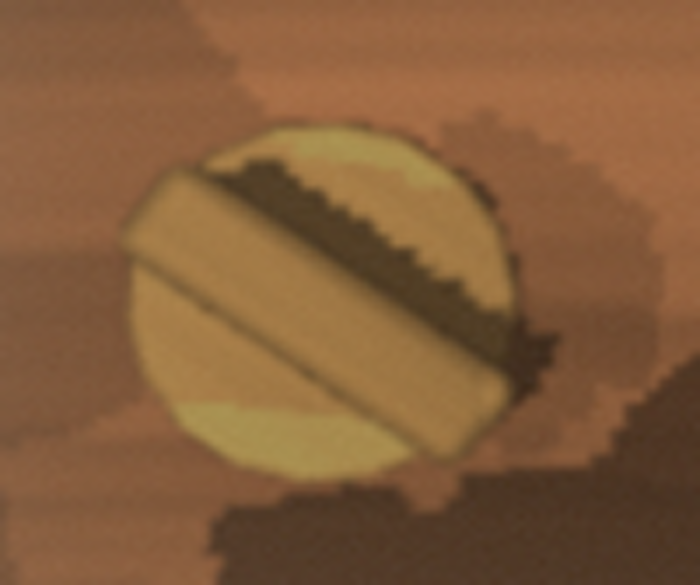

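```bash
python3 - <<'E'
from h import *
f=lambda a:(180+a[0]/7,80+a[1]/6.5)
a,b=[onz("wrist",f(p),.110) for p in [(151,201),(483,422)]]
d=a-b; print(a,b,(a+b)/2,np.hypot(*d[:2]),np.degrees(np.arctan2(d[1],d[0])))
s,M=yaw(); print(s["eef_pos"],np.degrees(np.arctan2(M[1,0],M[0,0])))
E
```

```text
[0.52017586 0.15195799 0.11      ] [0.49431722 0.11113291 0.11      ] [0.50724654 0.13154545 0.11      ] 0.048325521464557535 57.649796094699525
[0.45502896 0.1090671  0.38580698] 4.039258775071532
```

Call:
servo_tool:
  motion:
    - [[2.7,-1,0,0,-1],[2.7,-0.9,0,0,-1],[0,0,0,-10.7,-1],[0,0,0,-10.7,-1],[0,0,0,-10.7,-1],[0,0,2,-10.7,-1],[0,0,2,-10.7,-1],[0,0,0,0,-1]]

```text
t: 21.15
eef_pos: [0.5077, 0.1302, 0.3439]
orientation: [-2.756, -1.505, 0.005]
ft_force: [-0.6, -0.1, 0.6]
finger_gap: 1.0
```

```bash
python3 - <<'E'
from h import *
s,M=yaw(); print(s["eef_pos"],np.degrees(np.arctan2(M[1,0],M[0,0])),np.round(s["joint_positions"],2))
im=imaging.get_image("wrist"); cv2.imwrite("pics/w25.png",im)
E
```

```text
[0.50767223 0.13023918 0.34394929] 57.26809840406511 [ 0.37  0.15 -0.72  1.82  0.1   1.21 -0.96]
```

View pics/w25.png

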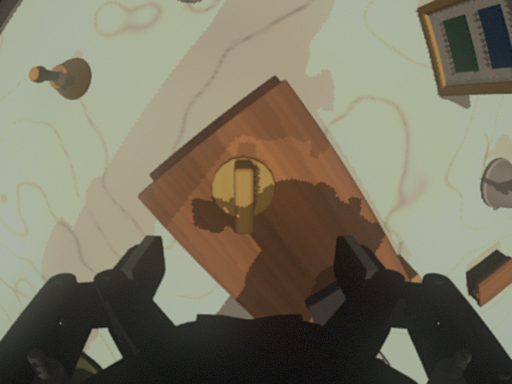

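```bash
python3 - <<'E'
from h import *
im=cv2.imread("pics/w25.png"); cv2.imwrite("pics/w25z.png",cv2.resize(im[145:245,200:290],None,fx=6,fy=6,interpolation=cv2.INTER_CUBIC))
E
```

```text
(no output)
```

View pics/w25z.png

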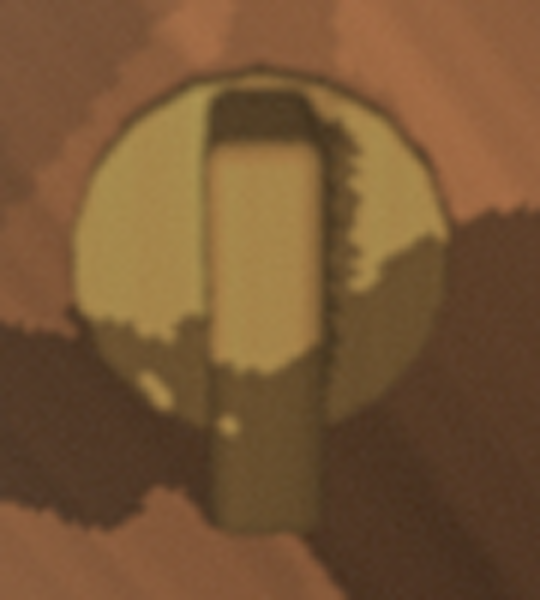

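```bash
python3 - <<'E'
from h import *
s,M=yaw()
f=lambda a:(200+a[0]/6,145+a[1]/6)
for z in (.105,.110):
  a,b=[onz("wrist",f(p),z) for p in [(265,140),(267,535)]]
  d=a-b; c=(a+b)/2; print(c,np.hypot(*d[:2]),np.degrees(np.arctan2(d[1],d[0])),M.T@(c-s["eef_pos"]))
E
```

```text
[0.50481677 0.13331471 0.105     ] 0.05097338312262185 57.22728856491909 [ 0.0006809  -0.00375438  0.24013869]
[0.5057324  0.13457983 0.11      ] 0.049754925271515725 57.22728856491907 [ 0.00223607 -0.00367695  0.23513726]
```

Call:
servo_tool:
  motion:
    - [[0.2,-0.4,3,0,-1],[0,0,3,0,-1],[0,0,2.2,0,-1],[0,0,1,0,-1],[0,0,0,0,-1],[0,0,0,0,1],[0,0,0,0,1],[0,0,0,0,1],[0,0,0,0,1],[0,0,0,0,1]]
  newtons: 80

```text
t: 22.45
eef_pos: [0.5054, 0.1363, 0.254]
orientation: [-2.754, -1.511, -0.002]
ft_force: [1.8, 2.1, 1.6]
finger_gap: 0.152
```

```bash
python3 - <<'E'
from h import *
s,M=yaw(); print(s["eef_pos"],np.degrees(np.arctan2(M[1,0],M[0,0])),np.round(s["ft_force"],2),np.round(s["torque"],2),s["finger_gap"])
im=imaging.get_image("wrist"); cv2.imwrite("pics/w26.png",im)
b=imaging.get_image("top"); cv2.imwrite("pics/t3.png",cv2.resize(b[150:290,150:350],None,fx=4,fy=4,interpolation=cv2.INTER_CUBIC))
E
```

```text
[0.50539822 0.13626456 0.2539888 ] 57.50747972425012 [1.81 2.08 1.64] [0.74 0.59 0.06] 0.15216898600956175
```

View pics/w26.png

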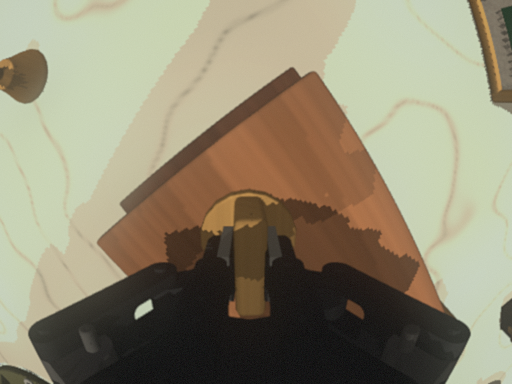

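View pics/t3.png

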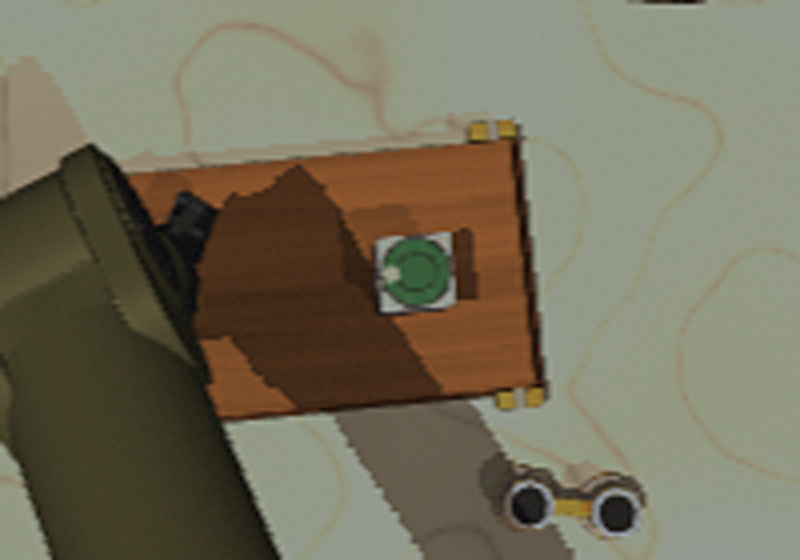

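Gripped: the gap is 0.152 and the bubble still sits at the high side. I'll press down gradually.

Call:
servo_tool:
  motion:
    - [[0,0,0.5,0,1],[0,0,0.5,0,1],[0,0,0.5,0,1],[0,0,0,0,1]]

```text
t: 23.05
eef_pos: [0.5052, 0.1382, 0.2396]
orientation: [-2.751, -1.515, -0.004]
ft_force: [-2.2, 6.2, 8.9]
finger_gap: 0.157
```

Call:
servo_tool:
  motion:
    - [[0,0,0.4,0,1],[0,0,0.2,0,1],[0,0,0,0,1]]

```text
t: 23.42
eef_pos: [0.5052, 0.1387, 0.2342]
orientation: [-2.751, -1.516, -0.005]
ft_force: [-2.7, 8.1, 12.0]
finger_gap: 0.154
```

Call:
servo_tool:
  motion:
    - [[0,0,0.3,0,1],[0,0,0.2,0,1],[0,0,0,0,1]]

```text
t: 23.8
eef_pos: [0.5054, 0.1393, 0.232]
orientation: [2.749, 1.517, 0.004]
ft_force: [-12.0, 3.8, 31.9]
finger_gap: 0.15
```

```bash
python3 - <<'E'
from h import *
s,M=yaw(); print(s["eef_pos"],np.round(s["ft_force"],2),np.round(s["torque"],2),s["finger_gap"])
b=imaging.get_image("top"); cv2.imwrite("pics/t4.png",cv2.resize(b[195:240,230:280],None,fx=12,fy=12,interpolation=cv2.INTER_CUBIC))
c=imaging.get_image("scene"); cv2.imwrite("pics/s6.png",cv2.resize(c[130:250,220:360],None,fx=5,fy=5,interpolation=cv2.INTER_CUBIC))
E
```

```text
[0.50540459 0.13932179 0.23203803] [-12.     3.77  31.88] [-0.12  2.03  0.07] 0.14951964915039764
```

View pics/t4.png

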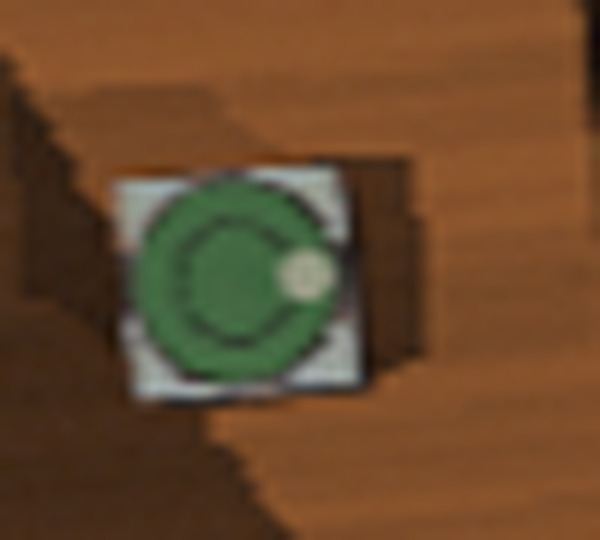

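View pics/s6.png

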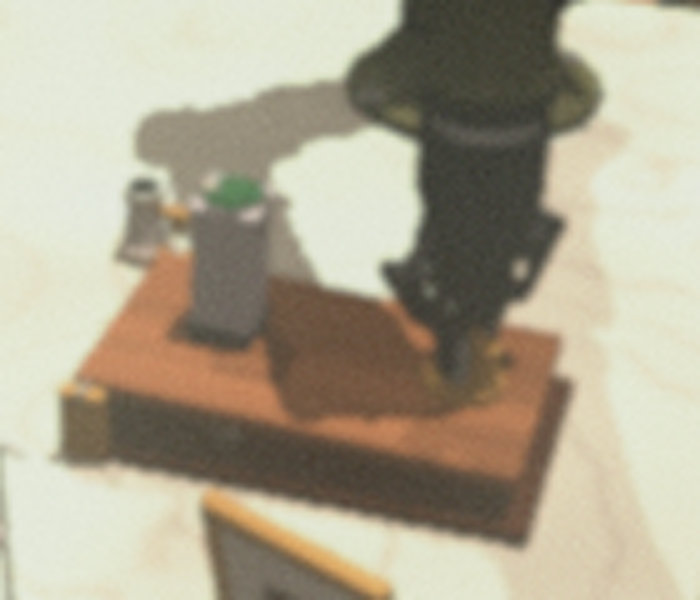

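The foot is on the rest: the force has jumped to 32 N. The bubble is 13.5 mm off towards -y, so the knob needs about 0.9 rad clockwise. I'll turn it and rise along with it.

Call:
servo_tool:
  motion:
    - [[0,0,-0.2,5,1],[0,0,-0.1,5,1],[0,0,-0.1,5,1],[0,0,-0.1,5,1],[0,0,0,0,1]]

```text
t: 24.52
eef_pos: [0.5052, 0.139, 0.2357]
orientation: [-2.973, -1.015, -0.005]
ft_force: [-8.3, 4.7, 21.3]
finger_gap: 0.152
```

```bash
cat > b.py <<'E'
from h import *
import sys
s,M=yaw(); print(s["eef_pos"],np.degrees(np.arctan2(M[1,0],M[0,0])),np.round(s["ft_force"],2),np.round(s["torque"],2),s["finger_gap"],np.round(s["joint_positions"][6],2))
b=imaging.get_image("top"); cv2.imwrite(f"pics/{sys.argv[1]}.png",cv2.resize(b[195:240,230:280],None,fx=12,fy=12,interpolation=cv2.INTER_CUBIC))
E
python3 b.py t5
```

```text
[0.50524232 0.13899758 0.23571519] 37.70497350585805 [-8.35  4.7  21.33] [ 0.43  1.04 -0.01] 0.15178702827411256 -1.39
```

View pics/t5.png

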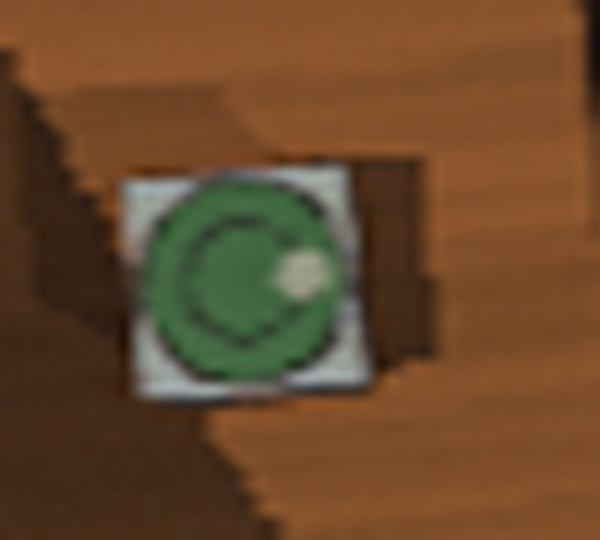

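Call:
servo_tool:
  motion:
    - [[0,0,-0.1,5,1],[0,0,-0.1,5,1],[0,0,-0.1,5,1],[0,0,-0.1,5,1],[0,0,0,0,1]]

```text
t: 25.2
eef_pos: [0.5052, 0.1388, 0.2392]
orientation: [-3.103, -0.482, -0.005]
ft_force: [-7.9, 6.1, 17.6]
finger_gap: 0.151
```

```bash
python3 b.py t6
```

```text
[0.50521756 0.13878216 0.23916333] 17.671027488869136 [-7.91  6.14 17.65] [ 0.83  0.73 -0.03] 0.15142953966003148 -1.72
```

View pics/t6.png

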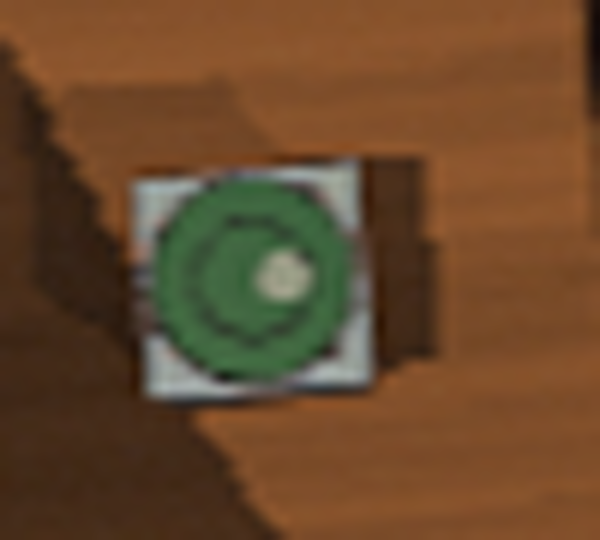

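Call:
servo_tool:
  motion:
    - [[0,0,-0.1,6,1],[0,0,-0.1,6,1],[0,0,-0.1,6,1],[0,0,0,5,1],[0,0,0,0,1],[0,0,0,0,1]]

```text
t: 26.0
eef_pos: [0.5053, 0.1387, 0.2428]
orientation: [-3.136, 0.146, -0.004]
ft_force: [-9.4, 3.8, 22.7]
finger_gap: 0.15
```

```bash
python3 b.py t7
```

```text
[0.50526649 0.13866262 0.24283481] -5.320687276350421 [-9.38  3.83 22.7 ] [0.91 1.22 0.03] 0.1502421544155709 -2.1
```

View pics/t7.png

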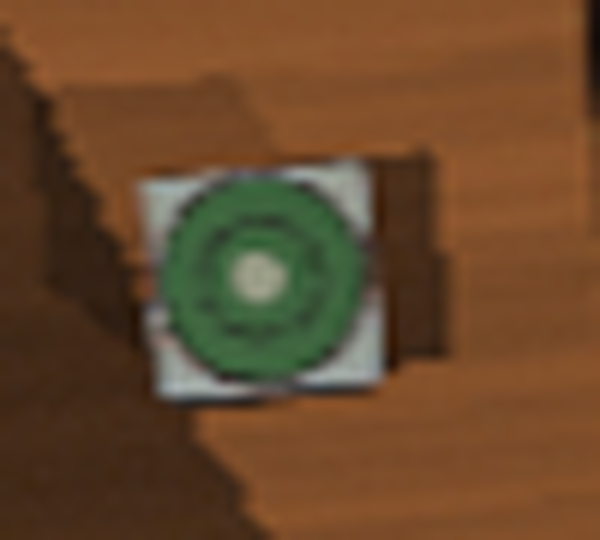

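The bubble at (259,276) is within about 1 mm of the dial centre at (263,278). I'll hold briefly, check again, and hand in.

Call:
servo_tool:
  motion:
    - [[0,0,0,0,1],[0,0,0,0,1],[0,0,0,0,1]]

```text
t: 26.42
eef_pos: [0.5053, 0.1386, 0.2428]
orientation: [-3.136, 0.146, -0.004]
ft_force: [-9.8, 4.2, 23.3]
finger_gap: 0.151
```

```bash
python3 b.py t8; python3 - <<'E'
from h import *
c=imaging.get_image("scene"); cv2.imwrite("pics/s7.png",cv2.resize(c,None,fx=1.5,fy=1.5))
E
```

```text
[0.50528398 0.13863483 0.24281226] -5.3230656000356715 [-9.81  4.23 23.28] [0.98 1.25 0.07] 0.15076783275840713 -2.1
```

View pics/t8.png

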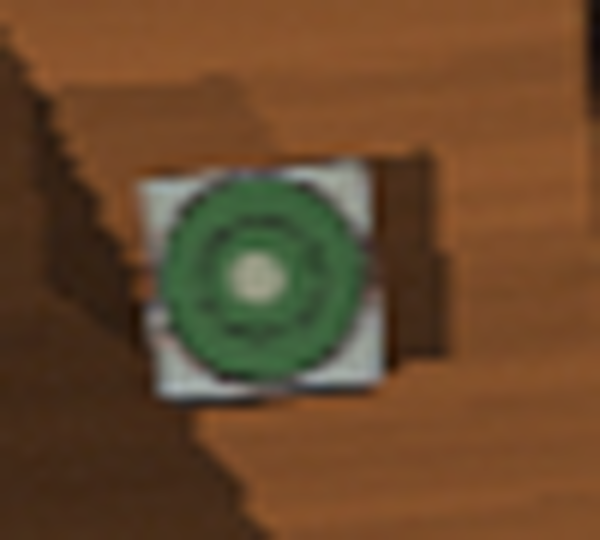

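View pics/s7.png

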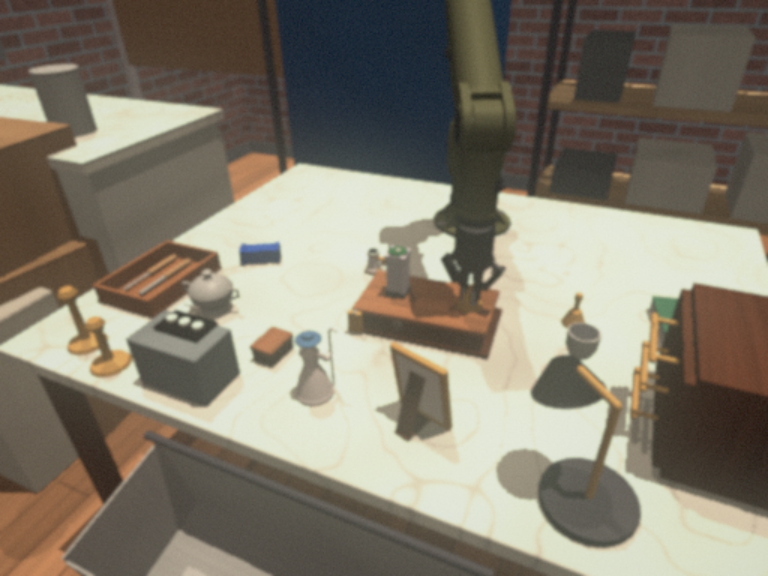

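Everything is steady: the level is upright with its bubble central in the ring, and the other props look where they were.

```bash
python3 -c "
from workcell import ctrl
print(ctrl.hand_in())"
```

```text
the job is handed in; nothing more can be done
None
```

The job is handed in at about 26.5 s of the 54 s allowed: the level stands upright on the shelf, let go. The gripper is still holding and pressing the knob, with the bubble centred. No verdict was reported.

- **Standing the level up:** Two grips held or dropped it flat instead of letting it pivot. A light pinch on the dial plate, then a press-and-drag along the marble, tipped it upright. I regripped it and set it on the shelf near the hinge end.
- **Levelling:** I gripped the knob at 80 N and pressed until the force jumped to 32 N, which told me the foot was on the rest. I then turned it about 63° (1.1 rad) clockwise, rising with the board.
- **Last checks:** The top camera showed the bubble about 1 mm from the dial's centre in two pictures 0.4 s apart, against a limit of 6 mm. The tool pressed down with a steady 23 N, and the fingers were closed on the bar.
- **Not measured directly:** The foot's own load on the rest is inferred, roughly 15 N after allowing for the springs. The other props looked unmoved in the last scene picture, but I did not measure them.

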